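Charge a grinding jar and hold its lid shut on the dowels

ROBOT

A 7-joint arm with a two-finger parallel gripper is mounted at the origin on a cart in front of the work surface, level with it; the furniture and walls round the work are solid. World frame = base frame: x ahead of the robot, y to its left, z up, the work surface at z = 0. Lengths are in m, angles in rad, forces in N, time in s.
With the tool pointing down it reaches from about 0.35 to 0.9 m from the base axis. Payload 8.1 kg.
Tool frame: the origin (TCP) lies at the very end of the fingers, on their centre line; the grasp point (between the pads) lies 19 mm behind it; z points along the fingers, y is the line along which they close (so a half turn about z gives the same grasp; the last joint's range is limited). The gripper opens to 92 mm and grips with 3 to 60 N. Pads are 19 mm wide; open, the fingers measure 130 mm over their backs; the gripper's body (75 mm by 190 mm) begins 47 mm behind the grasp point.
Start: joints at [1.066, 0.434, 0.025, 1.573, -0.012, 1.134, -0.075], TCP at [0.244, -0.575, 0.227] pointing down, gripper open.
Joint ranges: [-2.62, 2.62], [-0.44, 2.09], [-1.27, 1.32], [0.08, 2.57], [-1.32, 4.46], [0.12, 2], [-2.74, 2.74]. Speed limits (rad/s): [2.22, 2.22, 3.01, 3.01, 3.14, 3.14, 3.14].

INTERFACE

Orientations are given as a rotation vector (axis times angle).
In Python, from rig import r, eyes gives the robot as it stands (r), with the cameras (eyes). Calls block until the motion is done:
- r.goto(position, orientation): joint-space move of the TCP to a pose.
- r.move_straight(position, ori=None, feed=0.15, force_limit=None): straight line of the TCP; ori=None keeps the orientation; feed is the mean speed in m/s. With force_limit (N) it stops when the force on the tool has changed by that much, and returns True; else False.
- r.move_joints(angles): joint-space move.
- r.move_gripper(opening, grip_force=None): finger opening in m; grip_force is the grip in N (None keeps the last); returns when the fingers have stopped.
- r.dwell(seconds).
- r.solve_ik(position, orientation): joint angles nearest the present ones, or None.
- r.get_state(): the state.
- eyes.camera(name): name is "side" or "top" or "wrist"; returns the picture (400x640x3 uint8, blue, green, red); there is no depth.
- eyes.camera_info(name): a dict with "K" (3x3 intrinsics, pixels), "position" and "orientation" of the camera in the world; the wrist camera has in their place "tool_from_camera" (4x4, takes a point from camera to tool coordinates, whose origin is the TCP and whose axes are the flange's). Camera axes: x right, y down, z forward; pixel columns grow to the right and rows downward; lengths in m; the calibration is good to about 2 mm. A picture is of the moment at which its call begins: read the wrist's pose just before it. camera_info takes no time and is no camera call.
A pose or a line that the arm cannot do raises r.MotionError and nothing moves.
- r.hand_in(): hands the job in; it is judged then, once.
The state is a dict: "time": time; "joint_positions": joint angles; "qvel": joint speeds; "joint_efforts": joint torques, N m; "ee_pos": TCP position; "orientation": TCP orientation; "contact_force": force on the tool from outside, world axes, zero at the start; "wrist_torque": the same for the moment, N m; "opening": finger opening in m; "grip_force": force on a finger pad.
Only numpy, scipy, OpenCV 4.12 (cv2) and the standard library are available. Lean on these libraries where they do the work, as an engineer would, in place of code of your own. Each camera call takes 0.05 s, during which the arm holds its last target. There are 200 camera calls.

TASK

Pour all six steel grinding balls from the weighing scoop into the open grinding jar and stand the empty scoop back down on the bench. Then put the lid on the jar's two dowels, large hole over the thick dowel, and press it down against its springy seal until it is fully home on the flange. Finish while still holding the lid pressed down with the gripper, so that the side latches can be snapped shut; leave the other things on the bench where they are.

Things in the scene. Friction and masses are not known exactly. Their poses are not given: they have to be found in the camera images.
- scoop: Stainless weighing scoop, loose, 0.12 kg. Origin: underside of its flat floor; z up, x to the spout, which starts pointing left (+y) within 25 degrees. Flat part x -37 to 25 mm, 38 mm wide outside; upright side walls 36 mm high, 2.5 mm thick: grip across them (along y) at x = 0. A finger tab sticks out 22 mm at the back. Scoop and lid lie in either of two places right of the jar.
- scoop_lip (a point): Middle of the scoop's spout lip, 72 mm ahead of the scoop's origin and 20 mm above it, 33 mm wide inside. From x = 25 mm the floor ramps up to it at 20 degrees, so the balls stay in while the scoop is level and roll out over the lip, slowly at first, once it is tipped nose down more than 20 degrees; 45 empties it.
- jar: Open steel grinding jar on a stand plate (130 x 104 x 10 mm), fixed. Origin: plate's underside centre; z up, x along the dowels to the thick one, which points away from the robot within 17 degrees. Bore 64 mm, floor 16 mm and flange face 60 mm above the bench. The flange is a 92 mm disc with an ear at each end (x -72 to 76 mm). Open draw latches hang at both sides, y to +-63 mm, below the flange.
- jar_face (a point): Centre of the jar's mouth, on the flange face, 60 mm above the bench; axes as the jar's.
- dowel_thick (a point): Top of the thick dowel, x = +58 mm from the jar's axis: 12 mm thick, bullet-nosed (the last 6 mm taper), 16 mm tall above the flange face, so its top is 76 mm above the bench.
- dowel_thin (a point): Top of the thin dowel, x = -58 mm from the jar's axis: 8 mm thick, otherwise like the other.
- seal (a joint): How far the springy rubber ring (79 mm across) round the jar's mouth is pressed down, m: 0 when free, standing 4 mm above the flange face; 0.004 with the lid home on the flange. It gives from 4 N on and needs 10 N in all to be flush (the lid's weight is 2 N of that); it springs back when let go.
- lid: Steel jar lid, loose, 0.22 kg, flat on the bench. Origin: underside centre; z up, x to the large hole, which starts pointing away from the robot within 20 degrees. A 92 mm disc, 10 mm thick, with two ears along x (148 mm overall). On top a grip rib, 64 mm long along x, 22 mm thick in y, from 10 to 42 mm above the underside.
- hole_large (a point): The lid's large through hole, 13.6 mm across, at its underside, x = +58 mm from the lid's centre, in the wider ear (36 mm): for the thick dowel.
- hole_small (a point): The lid's small through hole, 9.6 mm across, at its underside, x = -58 mm, in the narrower ear (28 mm): for the thin dowel.
- ball0: Bright steel grinding ball, 15 mm across, 14 g; origin at its centre. All six start in the scoop.
- ball1: Bright steel grinding ball, 15 mm across, 14 g; origin at its centre. All six start in the scoop.
- ball2: Bright steel grinding ball, 15 mm across, 14 g; origin at its centre. All six start in the scoop.
- ball3: Bright steel grinding ball, 15 mm across, 14 g; origin at its centre. All six start in the scoop.
- ball4: Bright steel grinding ball, 15 mm across, 14 g; origin at its centre. All six start in the scoop.
- ball5: Bright steel grinding ball, 15 mm across, 14 g; origin at its centre. All six start in the scoop.
- objective_can: Bystander: white screw canister, 36 mm across, 48 mm tall, behind the work; origin at its underside. Leave alone.
- dropper_bottle: Bystander: dropper bottle, 37 mm across, 105 mm tall, behind the jar; origin at its underside. Leave alone.
- lab_timer: Bystander: white timer, 60 x 64 x 16 mm, left of the jar; origin at its underside. Leave alone.
- petri_dish: Bystander: covered culture dish, 61 mm across, 16 mm high, at the left; origin at its underside. Leave alone.
- marker: Bystander: capped marker pen, 136 mm long, 13 mm thick, at the left; origin at its underside. Leave alone.

How it is judged:
By the outcome, as a careful person would: the job done as asked, in the order asked, and still so for the second after the job is handed in, while the arm keeps its last pose, push and grip.
It also fails if it takes over 64 s, if anything falls off the work surface, if the arm or the gripper's body presses on something with over 40 N, if the wrist force passes 120 N, or if a joint passes its speed limit or range.

## Working session

There is one attempt and no reset: what is moved stays moved. The work goes in short steps, each a Python script; the robot and the scene stay as the last script left them, time stands still between calls to the robot, and variables do not carry over. Pictures are saved under pics/ and viewed, at most 14 in all, crops included, and the job is handed in when it is done.

```bash
ls; mkdir -p pics
python3 - <<'E'
from rig import r, eyes
import cv2
for n in ("top","side"):
    cv2.imwrite(f"pics/{n}0.png",eyes.camera(n)); print(n,eyes.camera_info(n))
print(eyes.camera_info("wrist")); print(r.get_state())
E
```

```text
pics
rig.py
top {'K': array([[409.42750163,   0.        , 315.55304701],
       [  0.        , 409.42750163, 201.88013271],
       [  0.        ,   0.        ,   1.        ]]), 'position': array([ 0.43034705, -0.03516144,  1.14015734]), 'orientation': array([-2.17118036,  2.19434385, -0.06664114])}
side {'K': array([[427.48474811,   0.        , 323.56607614],
       [  0.        , 427.48474811, 196.48178797],
       [  0.        ,   0.        ,   1.        ]]), 'position': array([0.52282313, 1.07407994, 0.57826281]), 'orientation': array([-0.0625301 , -2.62687334,  1.7055918 ])}
{'K': array([[297.02321756,   0.        , 320.47236593],
       [  0.        , 297.02321756, 201.47670465],
       [  0.        ,   0.        ,   1.        ]]), 'tool_from_camera': array([[ 8.28934018e-05, -9.52652031e-01, -3.04062659e-01,
         8.16342019e-02],
       [ 9.99999663e-01,  3.27430721e-04, -7.53246612e-04,
        -6.73033920e-04],
       [ 8.17141371e-04, -3.04062494e-01,  9.52651737e-01,
        -1.57820424e-01],
       [ 0.00000000e+00,  0.00000000e+00,  0.00000000e+00,
         1.00000000e+00]])}
{'time': 0.1, 'joint_positions': array([ 1.06638135,  0.435134  ,  0.02496574,  1.57399771, -0.01161616,
        1.13400297, -0.07509483]), 'qvel': array([ 0.00028308,  0.00011099,  0.00048419, -0.00203839,  0.00019455,
        0.00135539, -0.00091734]), 'joint_efforts': array([ 1.80678526e-03, -6.69127393e+01,  9.87215526e-01, -3.15150511e+01,
       -6.06112950e-02,  3.73171270e-02,  5.93335540e-05]), 'ee_pos': array([ 0.24421288, -0.57481692,  0.2260386 ]), 'orientation': array([-3.07710634e+00, -6.26565714e-01,  6.04182702e-04]), 'contact_force': array([-0.20429136,  0.01276283,  0.0959164 ]), 'wrist_torque': array([-0.00940558, -0.01728508, -0.00767659]), 'grip_force': 0.0, 'opening': 0.09165780165755709}
```

View pics/top0.png

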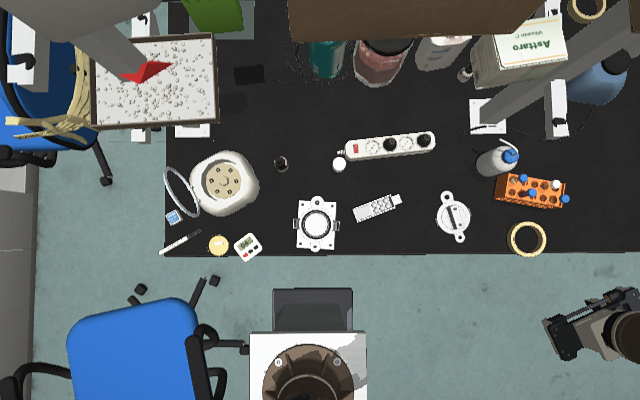

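View pics/side0.png

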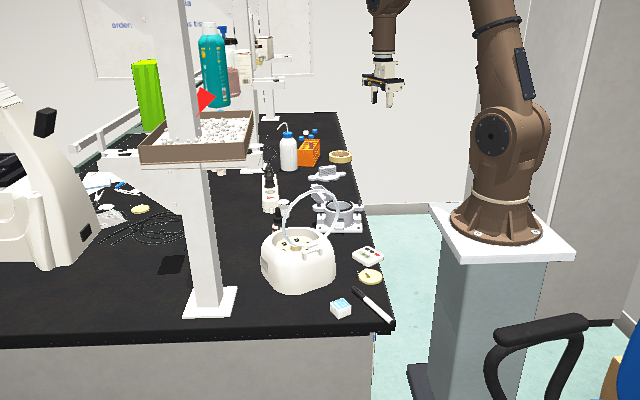

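```bash
cat > h.py <<'E'
from rig import r, eyes
import numpy as np, cv2
from scipy.spatial.transform import Rotation as Ro
def down(yaw, tilt=0):
    """tool down, tool x at heading yaw; tilt: nose (tool +x side) down about tool y"""
    return (Ro.from_euler('z',yaw)*Ro.from_euler('y',tilt)*Ro.from_euler('x',np.pi))
def cam(name):
    i=eyes.camera_info(name)
    if name!='wrist': return i['K'],Ro.from_rotvec(i['orientation']).as_matrix(),np.array(i['position'])
    s=r.get_state(); T=i['tool_from_camera']; R=Ro.from_rotvec(s['orientation']).as_matrix()
    return i['K'],R@T[:3,:3],np.array(s['ee_pos'])+R@T[:3,3]
def snap(name,file=None):
    c=cam(name); im=eyes.camera(name)
    if file: cv2.imwrite(f'pics/{file}.png',im); np.savez(f'pics/{file}.npz',K=c[0],R=c[1],p=c[2])
    return im,c
def load(f):
    d=np.load(f'pics/{f}.npz'); return cv2.imread(f'pics/{f}.png'),(d['K'],d['R'],d['p'])
def ray(c,uv): 
    d=c[1]@np.linalg.solve(c[0],[uv[0],uv[1],1.]); return d/np.linalg.norm(d)
def plane(c,uv,z):
    d=ray(c,uv); return c[2]+d*(z-c[2][2])/d[2]
def tri(cs,uvs):
    A=np.zeros((3,3));b=np.zeros(3)
    for c,uv in zip(cs,uvs):
        d=ray(c,uv);P=np.eye(3)-np.outer(d,d);A+=P;b+=P@c[2]
    return np.linalg.solve(A,b)
def proj(c,X):
    q=c[0]@(c[1].T@(np.array(X)-c[2])); return q[:2]/q[2]
E
python3 - <<'E'
from h import *
np.set_printoptions(precision=4,suppress=True)
c=cam('top')
for n,uv,z in (('jar',(317,224),.06),('thick',(318,202),.076),('thin',(317,247),.076),('scoop',(378,208),.03),('scl',(355,215),.02),('tab',(401,199),.03),('lid',(453,217),.01),('lidL',(448,196),.01),('lidS',(459,238),.01),('drop',(281,163),.1),('can',(339,163),.05)): print(n,plane(c,uv,z))
print(r.get_state()['joint_positions'])
for yaw in (0,np.pi/2,-np.pi/2,np.pi):
  for p in ((.4,-.15,.25),(.4,-.4,.25),(.42,-.2,.03),(.4,-.03,.2)):
    q=r.solve_ik(p,down(yaw).as_rotvec()); print(round(yaw,1),p,q)
    if p[1]==-.03:
      print('   tilt',r.solve_ik(p,down(yaw,.9).as_rotvec()),r.solve_ik(p,down(yaw,-.9).as_rotvec()))
E
```

```text
jar [ 0.4462 -0.0305  0.06  ]
thick [ 0.5032 -0.0338  0.076 ]
thin [ 0.3866 -0.03    0.076 ]
scoop [ 0.4883 -0.1963  0.03  ]
scl [ 0.4703 -0.1345  0.02  ]
tab [ 0.512  -0.2591  0.03  ]
lid [ 0.4623 -0.4048  0.01  ]
lidL [ 0.5204 -0.393   0.01  ]
lidS [ 0.4045 -0.4193  0.01  ]
drop [0.6028 0.06   0.1   ]
can [ 0.6093 -0.0913  0.05  ]
[ 1.0664  0.4351  0.025   1.574  -0.0116  1.134  -0.0751]
0 (0.4, -0.15, 0.25) [ 0.4242  0.1022 -0.2072  1.9735  0.0239  1.0682 -1.3642]
0 (0.4, -0.4, 0.25) [ 0.6548  0.319   0.0479  1.6902 -0.0166  1.1328 -0.8635]
0 (0.42, -0.2, 0.03) [ 0.3815  0.4643 -0.0674  2.1525  0.0601  0.5265 -1.3015]
0 (0.4, -0.03, 0.2) [ 0.321   0.1298 -0.4143  2.0879  0.0648  0.9357 -1.6995]
   tilt [ 0.0076  0.697  -0.0668  1.5548 -0.0077  1.7897 -1.6332] None
1.6 (0.4, -0.15, 0.25) [ 0.6674  0.1258 -0.4751  1.9567  0.0653  1.0738  0.1644]
1.6 (0.4, -0.4, 0.25) [ 0.9141  0.3418 -0.2986  1.6678  0.1083  1.1482  0.5873]
1.6 (0.42, -0.2, 0.03) [ 0.605   0.4902 -0.3577  2.1339  0.3122  0.5664  0.0205]
1.6 (0.4, -0.03, 0.2) [ 0.4859  0.1511 -0.5983  2.077   0.105   0.9421 -0.169 ]

[... 213 characters left out ...]
.4, -0.4, 0.25) [ 0.4128  0.3242  0.3716  1.7105 -0.1282  1.1308 -2.3202]
-1.6 (0.42, -0.2, 0.03) [ 0.1195  0.4723  0.2755  2.1742 -0.25    0.524  -2.5579]
-1.6 (0.4, -0.03, 0.2) None
   tilt [ 0.3864  0.4715  0.2465  2.0399 -0.8021  1.4001 -2.0354] [ 0.0715  0.6746 -1.0664  2.0488  0.8848  1.7873  1.6767]
3.1 (0.4, -0.15, 0.25) [ 0.856   0.153  -0.6894  1.9446  0.1101  1.0811  1.6913]
3.1 (0.4, -0.4, 0.25) [ 1.1473  0.3935 -0.6277  1.6484  0.246   1.1799  2.0324]
3.1 (0.42, -0.2, 0.03) [ 0.7572  0.5281 -0.5608  2.1216  0.4818  0.6168  1.4278]
3.1 (0.4, -0.03, 0.2) [ 0.6989  0.1926 -0.846   2.0642  0.1763  0.9562  1.3306]
   tilt None [ 0.3935  0.8175 -0.7336  1.515   0.2052  1.8595  1.132 ]
```

Run:
```python
from h import *
r.goto((.44,-.34,.2),down(0).as_rotvec()); r.dwell(.2); snap('wrist','wA')
r.goto((.44,-.14,.2),down(0).as_rotvec()); r.dwell(.2); snap('wrist','wB')
print(r.get_state()['time'])
```

```text
2.5917
```

View pics/wA.png

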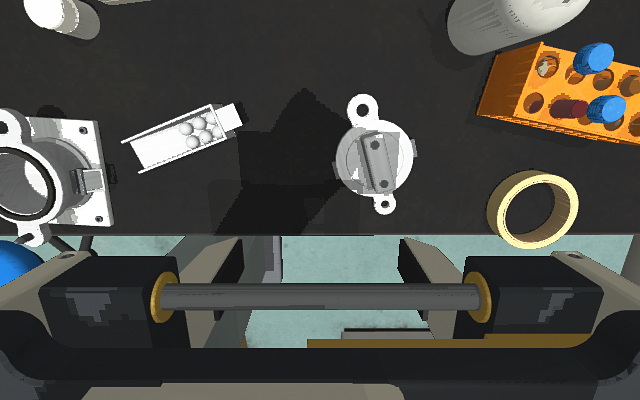

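View pics/wB.png

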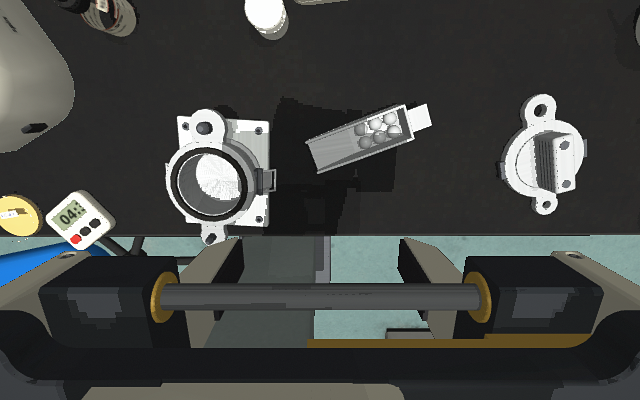

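Run:
```python
from h import *
A,_=load('wA');B,_=load('wB')
f=lambda I,u,v: cv2.resize(I[v:v+100,u:u+133],(399,300),interpolation=cv2.INTER_CUBIC)
cv2.imwrite('pics/m1.png',np.vstack([np.hstack([f(A,115,85),f(B,300,85)]),np.hstack([f(B,145,100),f(B,145,160)])]))
```

```text
(no output)
```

View pics/m1.png

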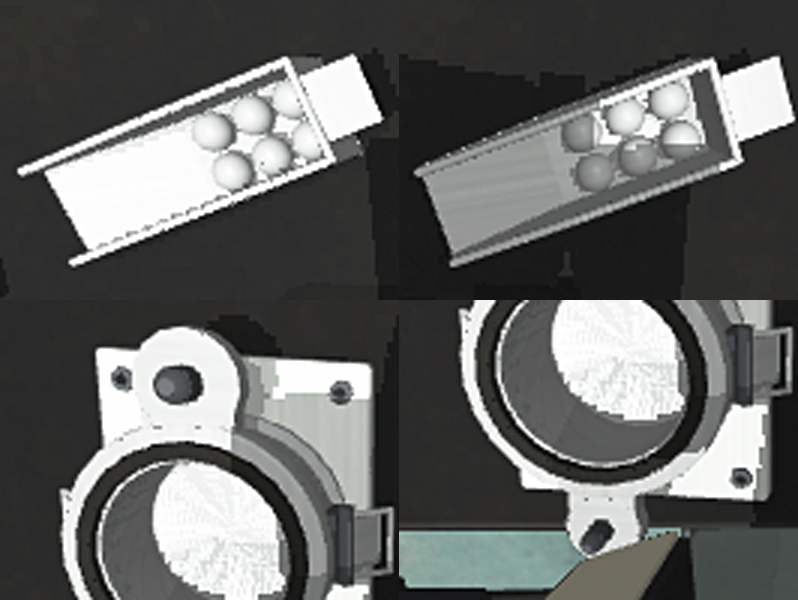

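Run:
```python
from h import *
np.set_printoptions(precision=4,suppress=True)
_,a=load('wA');_,b=load('wB')
P=[tri([a,b],q) for q in (((211.7,104),(405.3,105)),((226.7,137.7),(414.3,138.3)),((121,142.3),(305.7,142.7)),((138.3,173.3),(318,173.3)),((234,103.3),(427.7,104)))]
print(np.array(P))
bk=(P[0]+P[1])/2; fr=(P[2]+P[3])/2; d=fr-bk; print(bk,fr,d,np.linalg.norm(d[:2]))
e=[np.arctan2(*(p-q)[[1,0]]) for p,q in ((P[2],P[0]),(P[3],P[1]))]; print(np.degrees(e), np.linalg.norm(P[0]-P[1]),np.linalg.norm(P[2]-P[3]))
y=np.arctan2(d[1],d[0]); print('yaw',y,'origin',bk[:2]+.037*d[:2]/np.linalg.norm(d[:2]))
for p in ((362,111),(385,204)): print(plane(a,p,.01))
for p in ((540,111),(545,204)): print(plane(b,p,.01))
print(tri([a,b],((362,111),(540,111))),tri([a,b],((385,204),(545,204))))
```

```text
[[ 0.5232 -0.2289  0.0357]
 [ 0.4892 -0.2412  0.0362]
 [ 0.4844 -0.1254  0.0327]
 [ 0.4507 -0.1385  0.0341]
 [ 0.5239 -0.2519  0.0356]]
[ 0.5062 -0.2351  0.036 ] [ 0.4675 -0.132   0.0334] [-0.0386  0.1031 -0.0026] 0.1101058930314778
[110.5364 110.5634] 0.03606910012696688 0.03614312695261839
yaw 1.929458297794394 origin [ 0.4932 -0.2004]
[ 0.5159 -0.3875  0.01  ]
[ 0.4062 -0.4203  0.01  ]
[ 0.5162 -0.3872  0.01  ]
[ 0.4065 -0.4177  0.01  ]
[ 0.516  -0.3876  0.0095] [ 0.4048 -0.4214  0.0055]
```

```bash
cat >> h.py <<'E'
SY=1.9295; SO=np.array([.4932,-.2004]); ZG=.007
def tcp_for_lip(lip,yaw,tilt):
    return np.array(lip)-(Ro.from_euler('z',yaw)*Ro.from_euler('y',tilt)).apply([.072,0,.020-ZG])
E
python3 - <<'E'
from h import *
np.set_printoptions(precision=4,suppress=True)
_,b=load('wB'); t=plane(b,(204.3,128),.071); n=plane(b,(211.3,239),.071); J=(t+n)/2; print(t,n,J,np.linalg.norm(t-n))
for yaw in (1.6,1.75,1.93):
    L=J.copy(); L[2]=.080; L[:2]-=.02*np.array([np.cos(yaw),np.sin(yaw)])
    for tl in (0,.5,.95): print(yaw,tl,tcp_for_lip(L,yaw,tl),r.solve_ik(tcp_for_lip(L,yaw,tl),down(yaw,tl).as_rotvec()))
r.goto((*SO,.12),down(SY).as_rotvec())
r.move_straight((*SO,ZG),feed=.12,force_limit=10); print(r.get_state()['ee_pos'])
r.move_gripper(.03,30); s=r.get_state(); print(s['opening'],s['grip_force'],s['ee_pos'],s['contact_force'])
r.move_straight((*SO,.13),feed=.1); r.dwell(.1)
snap('wrist','wC'); snap('side','sC'); s=r.get_state(); print(s['time'],s['contact_force'],s['joint_positions'])
I,_=load('wC');S,_=load('sC')
cv2.imwrite('pics/m2.png',np.vstack([I[:300],cv2.resize(S[120:250,240:448],(640,400))[:300]]))
E
```

```text
[ 0.5026 -0.0323  0.071 ] [ 0.3886 -0.0258  0.071 ] [ 0.4456 -0.029   0.071 ] 0.11423713884016251
1.6 0 [ 0.4483 -0.121   0.067 ] [ 0.403   0.4181 -0.3244  2.1108  0.2174  0.6436 -0.0409]
1.6 0.5 [ 0.4482 -0.1184  0.1031] [-0.0278  0.4083 -0.2832  2.1611  0.7863  0.908  -0.8648]
1.6 0.95 [ 0.4477 -0.1015  0.131 ] [-0.314   0.6023 -0.2979  2.125   0.9467  1.3281 -1.2711]
1.75 0 [ 0.462  -0.1196  0.067 ] [ 0.4127  0.4376 -0.3499  2.0794  0.2386  0.662   0.0831]
1.75 0.5 [ 0.4616 -0.117   0.1031] [-0.0219  0.3935 -0.2935  2.1905  0.861   0.8517 -0.7933]
1.75 0.95 [ 0.4585 -0.1003  0.131 ] [-0.3403  0.5745 -0.3002  2.2022  1.0499  1.2685 -1.2687]
1.93 0 [ 0.478  -0.1152  0.067 ] [ 0.4243  0.4611 -0.3875  2.0435  0.269   0.6848  0.2227]
1.93 0.5 [ 0.477  -0.1128  0.1031] [-0.0169  0.3747 -0.2958  2.2257  0.9504  0.775  -0.7055]
1.93 0.95 [ 0.4711 -0.0969  0.131 ] [-0.3664  0.5418 -0.2997  2.2973  1.1889  1.198  -1.2791]
[ 0.4937 -0.2005  0.0076]
0.03793112617808034 29.999965131282806 [ 0.4934 -0.2003  0.007 ] [ 0.9436  0.8359 -0.8528]
7.7667 [ 0.628  -0.2538 -1.4673] [ 0.572   0.4239 -0.3801  1.8913  0.2017  0.8644  0.4494]
```

View pics/m2.png

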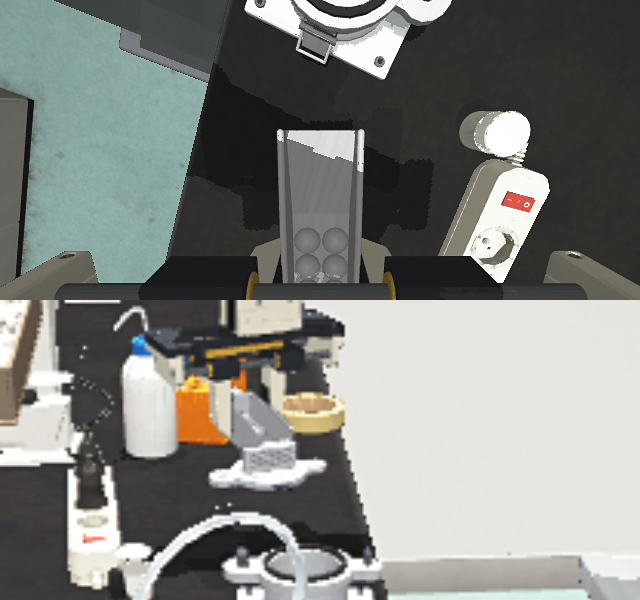

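Run:
```python
from h import *
np.set_printoptions(precision=4,suppress=True)
Y=1.72; J=np.array([.4456,-.029]); u=np.array([np.cos(Y),np.sin(Y)])
def go(z,t,feed,back=.02):
    r.move_straight(tcp_for_lip((*(J-back*u),z),Y,t),down(Y,t).as_rotvec(),feed=feed)
go(.14,0,.12); go(.083,.26,.06)
for t in np.arange(.31,.62,.05): go(.08,t,.02)
r.dwell(.3); snap('side','sD')
for t in np.arange(.7,.96,.08): go(.08,t,.03)
r.dwell(.8); snap('side','sE'); snap('top','tE'); snap('wrist','wE')
s=r.get_state(); print(s['time'],s['contact_force'],s['ee_pos'],s['joint_positions'])
f=lambda n: cv2.resize(load(n)[0][150:240,270:400],(390,270))
cv2.imwrite('pics/m3.png',np.vstack([np.hstack([f('sD'),f('sE')]),np.hstack([cv2.resize(load('tE')[0][170:260,280:410],(390,270)),cv2.resize(load('wE')[0][:300],(390,270))])]))
```

```text
14.3667 [ 0.6459  0.3248 -0.7367] [ 0.4564 -0.1011  0.1305] [-0.4938  0.5566 -0.0847  2.2015  0.9806  1.1672 -1.2074]
```

View pics/m3.png

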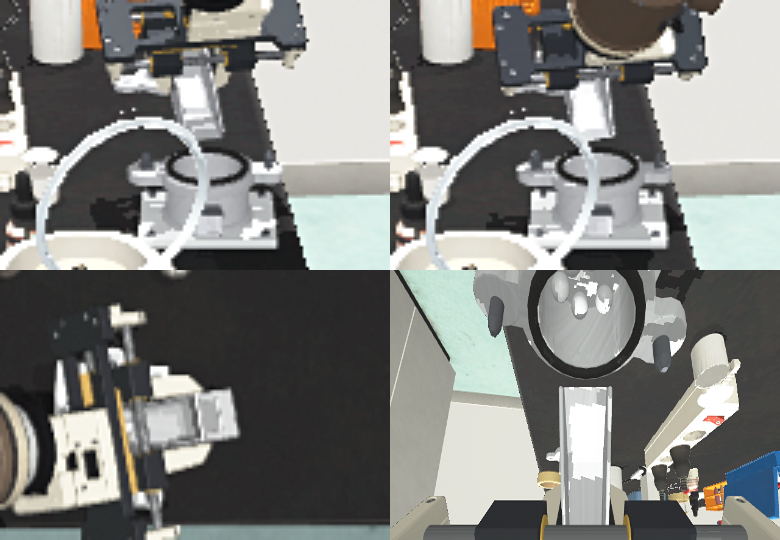

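Run:
```python
from h import *
np.set_printoptions(precision=4,suppress=True)
Y=1.72; J=np.array([.4456,-.029]); u=np.array([np.cos(Y),np.sin(Y)])
r.move_straight(tcp_for_lip((*(J-.03*u),.12),Y,.95),feed=.15)
r.move_straight(tcp_for_lip((*(J-.07*u),.15),Y,0),down(Y,0).as_rotvec(),feed=.1)
r.move_straight((*SO,.06),down(SY).as_rotvec(),feed=.15)
print(r.move_straight((*SO,ZG-.003),feed=.05,force_limit=4),r.get_state()['ee_pos'])
r.move_gripper(.09); r.dwell(.1)
r.move_straight((*SO,.13),feed=.2)
# equal viewing offset from lid and jar, lid features at z~.01, jar ~.07
for n,c,z in (('wL',(.461,-.404),.12),('wJ',(.4456,-.029),.18)):
    r.goto((c[0]+.02,c[1],z),down(0).as_rotvec()); r.dwell(.3); snap('wrist',n)
    if n=='wJ': r.goto((c[0]+.02,c[1]-.06,z),down(0).as_rotvec()); r.dwell(.3); snap('wrist','wJ2')
print(r.get_state()['time'])
snap('top','tF')
f=lambda n: cv2.resize(load(n)[0][:250,120:520],(400,250))
cv2.imwrite('pics/m4.png',np.vstack([np.hstack([f('wL'),f('wJ')]),np.hstack([f('wJ2'),cv2.resize(load('tF')[0][150:250,300:460],(400,250))])]))
```

```text
True [ 0.4928 -0.2003  0.0067]
23.9167
```

View pics/m4.png

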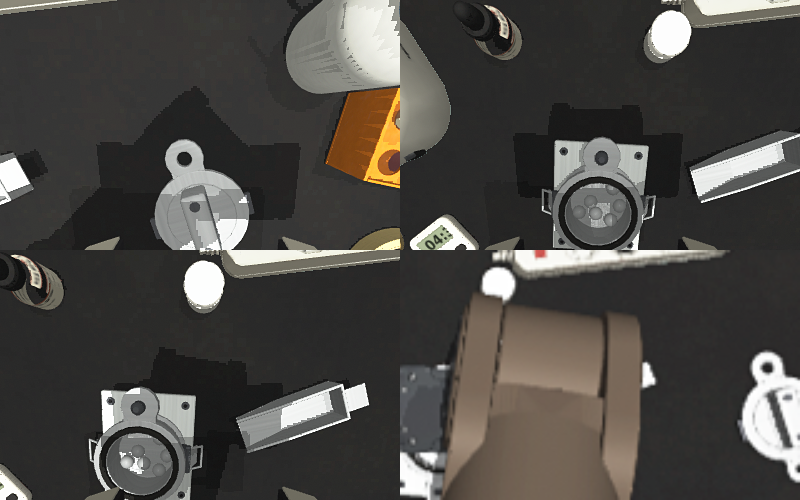

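```bash
cat >> h.py <<'E'
def blob(im,uv,w=16):
    u,v=np.round(uv).astype(int); P=cv2.GaussianBlur(cv2.cvtColor(im,cv2.COLOR_BGR2GRAY),(3,3),0)[v-w:v+w+1,u-w:u+w+1]
    _,m=cv2.threshold(P,0,255,cv2.THRESH_BINARY_INV|cv2.THRESH_OTSU)
    n,l,s,c=cv2.connectedComponentsWithStats(m)
    k=min(range(1,n),key=lambda i:np.hypot(*(c[i]-w))+(100 if s[i][4]<25 else 0))
    return c[k]+[u-w,v-w],s[k][:5],P
E
python3 - <<'E'
from h import *
np.set_printoptions(precision=4,suppress=True)
F=dict(Ll=((.516,-.3875),.01),Ls=((.4055,-.4205),.01),Jt=((.5026,-.0323),.07),Jn=((.3886,-.0258),.07))
tiles=[]
for n in ('Jt','Jn','Ls','Ll'):
    (x,y),z=F[n]
    try: r.goto((x-.0816,y,z+.12),down(0).as_rotvec())
    except r.MotionError as e: print(n,e); continue
    r.dwell(.3); im,c=snap('wrist','f'+n)
    b,s,P=blob(im,proj(c,(x,y,z))); print(n,b,s,plane(c,b,z),c[2])
    u,v=np.round(proj(c,(x,y,z))).astype(int); t=im[v-30:v+31,u-30:u+31].copy(); cv2.circle(t,tuple(np.round(b-[u-30,v-30]).astype(int)),0,(0,0,255),-1)
    tiles.append(cv2.resize(t,(300,300),interpolation=cv2.INTER_NEAREST))
cv2.imwrite('pics/m5.png',np.vstack([np.hstack(tiles[:2]),np.hstack(tiles[2:4])]) if len(tiles)==4 else np.hstack(tiles))
print(r.get_state()['time'])
E
```

```text
Jt [318.6158 114.278 ] [  0   9  33  24 518] [ 0.4962 -0.031   0.07  ] [ 0.5028 -0.0328  0.3477]
Jn [320.2751 116.1747] [  0  14  33  19 458] [ 0.3809 -0.0253  0.07  ] [ 0.3891 -0.0256  0.3478]
Ls [321.5478 106.5739] [ 10  10  12  12 115] [ 0.4059 -0.4205  0.01  ] [ 0.4057 -0.4198  0.288 ]
Ll [320.7366 103.9366] [  9   7  16  17 205] [ 0.5172 -0.388   0.01  ] [ 0.5149 -0.388   0.2881]
28.3083
```

View pics/m5.png

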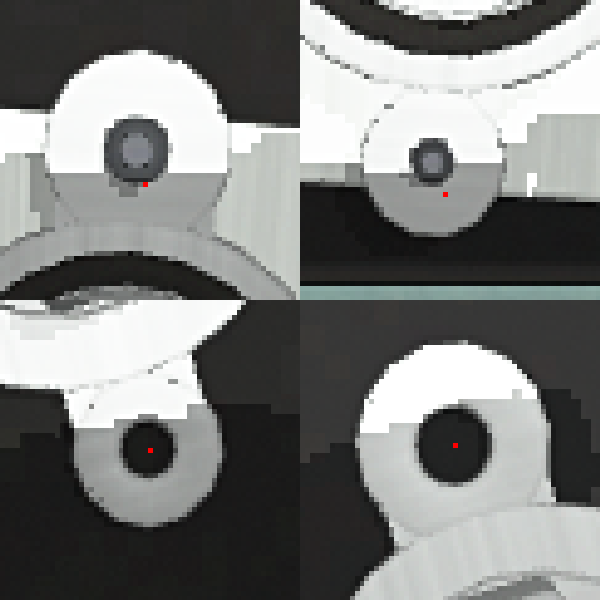

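Run:
```python
from h import *
np.set_printoptions(precision=4,suppress=True)
def dark(n,uv,w=14,th=118):
    im,c=load(n); u,v=np.round(uv).astype(int); P=cv2.cvtColor(im,cv2.COLOR_BGR2GRAY)[v-w:v+w+1,u-w:u+w+1]
    m=(P<th).astype(np.uint8); k,l,s,ce=cv2.connectedComponentsWithStats(m); j=l[w,w]
    ct=max(cv2.findContours((l==j).astype(np.uint8),0,1)[0],key=len); e=cv2.fitEllipse(ct)
    print(n,j,s[j],ce[j]+[u-w,v-w],e); return np.array(e[0])+[u-w,v-w],c
pos={}
for n,uv,z in (('fJt',(319,106+2),.07),('fJn',(320,108),.07)):
    im,c=load(n); x=dict(fJt=(.5026,-.0323,.07),fJn=(.3886,-.0258,.07))[n]; u0=np.round(proj(c,x))
    off=dict(fJt=(-3,0),fJn=(-4,2))[n]
    b,c=dark(n,u0+off); pos[n]=plane(c,b,z); print(pos[n])
t,n=pos['fJt'],pos['fJn']; print('jar',(t+n)/2,np.linalg.norm(t-n),np.arctan2(*(t-n)[[1,0]]))
l,s=np.array([.5172,-.388]),np.array([.4059,-.4205]); print('lid',(l+s)/2,np.linalg.norm(l-s),np.arctan2(*(l-s)[::-1]))
b,c2=dark('wJ2',np.array(proj(load('wJ2')[1],t))); b1,c1=dark('fJt',np.round(proj(load('fJt')[1],t)))
print('dowel tri',tri([c1,c2],[b1,b]))
```

```text
fJt 0 [  0   0  29  29 711] [317.0436 106.91  ] ((14.06579303741455, 14.06579303741455), (32.90735626220703, 33.191078186035156), 45.0)
[ 0.5024 -0.0297  0.07  ]
fJn 0 [  0   0  29  29 692] [317.2587 107.5694] ((14.225068092346191, 12.482686042785645), (30.55732536315918, 31.393095016479492), 132.83883666992188)
[ 0.3883 -0.0226  0.07  ]
jar [ 0.4453 -0.0261  0.07  ] 0.11430501064058178 -0.06204680355962427
lid [ 0.4616 -0.4042] 0.11594800558871204 0.2841045932084242
wJ2 1 [  8   6  16  16 175] [257.6914 157.5086] ((15.68564224243164, 13.541950225830078), (13.31584358215332, 15.051021575927734), 47.677032470703125)
fJt 0 [  0   0  29  29 711] [317.0436 106.91  ] ((14.06579303741455, 14.06579303741455), (32.90735626220703, 33.191078186035156), 45.0)
dowel tri [ 0.5023 -0.0297  0.0647]
```

Run:
```python
from h import *
np.set_printoptions(precision=4,suppress=True)
def dark(n,X,w=12,th=120):
    im,c=load(n); u,v=np.round(proj(c,X)).astype(int); P=cv2.cvtColor(im,cv2.COLOR_BGR2GRAY)[v-w:v+w+1,u-w:u+w+1]
    k,l,s,ce=cv2.connectedComponentsWithStats((P<th).astype(np.uint8))
    j=min((i for i in range(1,k) if s[i][4]>20),key=lambda i:np.hypot(*(ce[i]-w)))
    ct=max(cv2.findContours((l==j).astype(np.uint8),0,1)[0],key=len)
    m=cv2.fillPoly(np.zeros_like(P),[ct],1); M=cv2.moments(m,True); ctr=np.array([M['m10'],M['m01']])/M['m00']
    b=ctr+[u-w,v-w]; print(n,cv2.boundingRect(ct),M['m00'],b,plane(c,b,.07)); return b,c
t=(.5024,-.030,.07);n=(.3883,-.0235,.07)
b1,c1=dark('fJt',t); b2,c2=dark('wJ2',t); b3,c3=dark('fJn',n)
dark('wJ',t)
print('tri',tri([c1,c2],[b1,b2]))
T,N=plane(c1,b1,.07),plane(c3,b3,.07)
print('jar',(T+N)/2,np.linalg.norm(T-N),np.arctan2(*(T-N)[[1,0]]))
```

```text
fJt (6, 6, 13, 16) 159.0 [316.8805 107.6164] [ 0.5019 -0.0295  0.07  ]
wJ2 (5, 4, 16, 16) 176.0 [257.6989 157.5511] [ 0.5031 -0.0309  0.07  ]
fJn (5, 10, 11, 10) 78.0 [316.8333 109.8333] [ 0.3863 -0.0222  0.07  ]
wJ (5, 5, 14, 15) 171.0 [320.7193 157.8246] [ 0.503  -0.0295  0.07  ]
tri [ 0.5019 -0.0294  0.063 ]
jar [ 0.4441 -0.0259  0.07  ] 0.115849145837922 -0.06286067192097258
```

Run:
```python
from h import *
np.set_printoptions(precision=4,suppress=True)
L=np.array([.46155,-.40425]); LY=.2841; J=np.array([.4441,-.0259]); JY=-.0629
print(r.solve_ik((*J,.08),down(JY).as_rotvec()))
r.goto((*L,.09),down(LY).as_rotvec())
r.move_straight((*L,.014),feed=.1,force_limit=12); r.dwell(.1); s0=r.get_state(); 
r.move_gripper(.015,60); s=r.get_state(); print(s0['ee_pos'],s['ee_pos'],s['opening'],s['grip_force'])
ax=np.array([np.cos(LY),np.sin(LY)]); off=(L-s['ee_pos'][:2])@ax; lat=(L-s['ee_pos'][:2])@[-ax[1],ax[0]]
yaw_t=Ro.from_rotvec(s['orientation']).apply([1,0,0]); dy=LY-np.arctan2(yaw_t[1],yaw_t[0]); zo=s['ee_pos'][2]
print('off',off,lat,dy,zo)
r.move_straight((*L,.125),feed=.15)
tgt=J-off*np.array([np.cos(JY),np.sin(JY)])
r.move_straight((*tgt,.125),down(JY+dy).as_rotvec(),feed=.25)
cmd=tgt.copy()
for z in (.095,.082):
    r.move_straight((*cmd,z+zo),down(JY+dy).as_rotvec(),feed=.08); r.dwell(.2)
    e=r.get_state()['ee_pos']; print('err',e[:2]-tgt,e[2]-zo); cmd+=tgt-e[:2]
r.move_straight((*cmd,.082+zo),feed=.05); r.dwell(.2); s=r.get_state(); print(s['ee_pos'][:2]-tgt,s['contact_force'],s['opening'],s['time'])
v=Ro.from_rotvec(s['orientation']).apply([1,0,0]); print('yaw',np.arctan2(v[1],v[0])-JY-dy)
np.savez('pl.npz',cmd=cmd,zo=zo,tgt=tgt)
snap('wrist','wP'); snap('side','sP')
cv2.imwrite('pics/m6.png',np.hstack([load('wP')[0][40:260,160:480],cv2.resize(load('sP')[0][165:245,280:396],(319,220))]))
```

```text
[-0.7699  0.4976  0.9698  2.2158 -0.6301  0.7318 -0.9982]
[ 0.462  -0.4047  0.0147] [ 0.4616 -0.4044  0.014 ] 0.021874395406602156 59.99952793121338
off 7.995392025259721e-06 0.0001113139809382989 2.3301075843806807e-05 0.014016195734627503
err [ 0.0002 -0.0002] 0.0952555472476149
err [-0.      0.0001] 0.08224233738168567
[-0.0002  0.0001] [ 0.8592  1.3201 -3.212 ] 0.021942930361179534 34.8083
yaw 3.786898336576028e-05
```

View pics/m6.png

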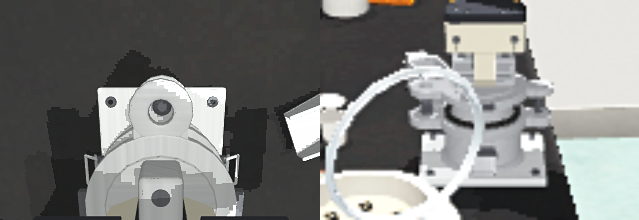

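Run:
```python
from h import *
np.set_printoptions(precision=4,suppress=True)
d=np.load('pl.npz'); cmd,zo=d['cmd'],float(d['zo'])
for z,f in ((.0655,6),):
    h=r.move_straight((*cmd,z+zo),feed=.03,force_limit=f); s=r.get_state(); print(h,s['ee_pos']-[*d['tgt'],zo],s['contact_force'],s['opening'])
if not h:
    h=r.move_straight((*cmd,.056+zo),feed=.015,force_limit=25); r.dwell(.3); s=r.get_state(); print(h,s['ee_pos']-[*d['tgt'],zo],s['contact_force'],s['opening'],s['time'])
snap('wrist','wQ'); snap('side','sQ')
cv2.imwrite('pics/m7.png',np.hstack([load('wQ')[0][40:260,160:480],cv2.resize(load('sQ')[0][165:245,280:396],(319,220))]))
```

```text
False [-0.0001 -0.0003  0.0655] [ 0.9142 -2.5254 -4.0537] 0.021861542691906738
True [ 0.0002 -0.0001  0.0599] [-1.5828  0.733   9.2167] 0.021617028353784633 36.375
```

View pics/m7.png

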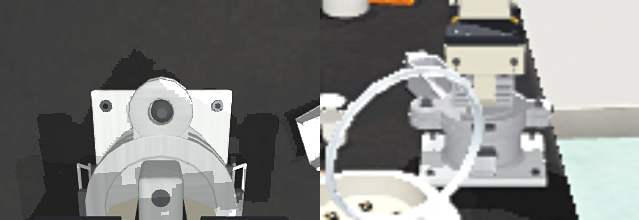

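Run:
```python
from h import *
np.set_printoptions(precision=4,suppress=True)
d=np.load('pl.npz'); cmd,zo=d['cmd'],float(d['zo'])
h=r.move_straight((*cmd,.056+zo),feed=.01,force_limit=14); r.dwell(.5); s=r.get_state(); print(h,s['ee_pos']-[*d['tgt'],zo],s['contact_force'],s['opening'],s['time'])
snap('top','tZ'); I=load('wJ')[0]
cv2.imwrite('pics/m8.png',np.hstack([cv2.resize(I[170:250,270:370],(375,300),interpolation=cv2.INTER_CUBIC),cv2.resize(load('tZ')[0][150:270,280:440],(400,300))]))
```

```text
True [ 0.0002 -0.0001  0.0599] [-2.0624  0.4544  8.7296] 0.021715000853721203 37.1833
```

View pics/m8.png

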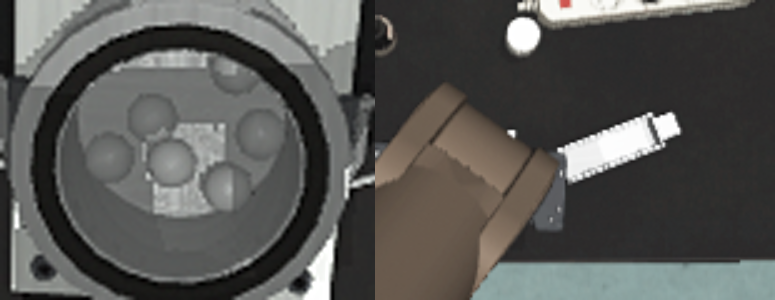

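Run:
```python
from h import *
np.set_printoptions(precision=4,suppress=True)
d=np.load('pl.npz'); cmd,zo=d['cmd'],float(d['zo'])
for z in (.0598,.0594,.0590,.0586,.0582):
    h=r.move_straight((*cmd,z+zo),feed=.01,force_limit=30); r.dwell(.4); s=r.get_state(); print(z,h,s['ee_pos']-[*d['tgt'],zo],s['contact_force'],s['opening'],s['time'])
    if h or s['contact_force'][2]>18: break
```

```text
0.0598 False [ 0.0002 -0.0001  0.06  ] [-0.4709 -2.2066  5.955 ] 0.02163261341541943 37.8833
0.0594 False [ 0.0002 -0.0001  0.0599] [-0.4058 -1.5048 12.1936] 0.021737290907870306 38.5333
0.059 False [ 0.0003 -0.0001  0.0599] [-4.2275 -1.3861 23.3738] 0.021802083539653943 39.1833
```

Home at 59.9 mm with about 23 N of steady push.

```bash
python3 -c "
from h import *
r.dwell(.3);s=r.get_state();print(s['ee_pos'],s['contact_force'],s['opening'],s['time']);print(r.hand_in())"
```

```text
[ 0.44432331 -0.02598762  0.07385205] [-3.39859671 -1.62831059 23.12326178] 0.021633940907985823 39.4833
the job is handed in; nothing more can be done
None
```

The job is handed in at 39.5 s of the 64 s allowed: all six balls are in the jar, the empty scoop is back in its original place, and the lid is fully home on the flange with the gripper still pressing it down at about 23 N.

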